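# Seat a test panel in the corner of the taping jig

## Task

With your fingertips, push the small steel test panel flat against the long blue rail of the jig, then slide it along that rail, keeping it against the rail, into the pocket at the end until it sits squarely home in the corner, touching both the rail and the end stop. Only push it: do not lift it off the jig plate, and leave the other things on the table where they are. Then move the hand clear.

Things in the scene. Friction and masses are not known exactly. Their poses are not given: they have to be found in the camera images.
- jig: fixed jig: plain grey metal plate 140 (x) x 340 (y) x 10 mm with blue bars on it, bar tops 22 mm above the table. Origin: centre of the plate's underside. Own x points from the open side to the rail, y along the rail to the pocket. Rail: whole far side, face at x = +50 mm, 20 mm thick. End stop: face at y = +150 mm, 20 mm thick, from the rail to x = -22 mm. Pocket is 54 mm wide, open to -y.
- test_panel: loose steel panel 50 (x) x 60 (y) x 16 mm, 0.25 to 0.46 kg, orange tape band along its top. Origin: centre of underside. Starts flat on the plate, off the rail, in the half away from the pocket, long side within 20 deg of the rail's direction. Seated: centre at jig x = 25, y = 120, z = 10 mm. Friction resists a push with some 1 to 5 N, with brief jerks up to 15 N.
- pocket_corner (a point): the corner at the plate's top where the faces of rail and end stop meet; jig coordinates (50, 150, 10) mm
- lip (a point): top centre of the short blue lip that closes the pocket's near side: parallel to the rail, jig x = -18 to -4 mm, y = 130 to 152 mm, with a slanted lead-in reaching to about y = 118, x = -22 mm. The near side of the seated panel's trailing half (y = 90 to 118) stands free of it
- test_mass: bystander, to be left alone: turned steel test mass with wire eye, 46 mm round, 97 mm tall; origin at the centre of its underside
- blue_tape: bystander, to be left alone: blue roll of tape lying flat, 92 mm across, 18 mm high; origin at the centre of its underside
- stopwatch: bystander, to be left alone: black stopwatch lying face up, 70x58x17 mm; origin at the centre of its underside
- brown_tape: bystander, to be left alone: tan roll of tape lying flat, 84 mm across, 48 mm high; origin at the centre of its underside
- roller: bystander, to be left alone: hand roller, black handle and pale drum, 61x254x95 mm; origin at the centre of its underside
- tin: bystander, to be left alone: round grey sample tin, 66 mm across, 29 mm high; origin at the centre of its underside
- wash_bottle: bystander, to be left alone: white wash bottle with red bent spout, 90x55x171 mm; origin at the centre of its underside
- marker: bystander, to be left alone: white marker with black cap lying down, 18x132x19 mm, behind the jig; origin at the centre of its underside
There are look-alikes about, which are no part of the job. Of the things like the test_panel, leave any that is yellow; of the rest the smaller one is meant.

How it is judged:
On the way:
1. the panel lies flat against the rail, still short of the pocket (angle between the x axis of test_panel and the x axis of jig, either way round below 0.06 rad and x of test_panel in the frame of jig above 0.0215 m and y of test_panel in the frame of jig below 0.06 m), for 0.1 s.
At the end, for the whole second after the job is handed in: the panel lies still and flat on the jig plate in the pocket, within 2.5 mm of the rail and 3 mm of the end stop, square to the rail within 0.06 rad (angle between the x axis of test_panel and the x axis of jig, either way round below 0.06 rad and x of test_panel in the frame of jig between 0.0225 and 0.028 m and y of test_panel in the frame of jig between 0.117 and 0.123 m and z of test_panel in the frame of jig between 0.007 and 0.013 m and angle between test_panel's own z axis and vertical below 0.05 rad and linear speed of test_panel below 0.01 m/s); the robot touches nothing.
It fails at once if the panel is lifted off the plate or tipped (z of test_panel in the frame of jig above 0.016 m or angle between test_panel's own z axis and vertical above 0.2 rad).
It fails at once if the panel is pushed off the plate (z of test_panel in the frame of jig below 0.004 m).
It fails at once if the panel is brought past the middle towards the pocket more than 12 mm away from the rail (y of test_panel in the frame of jig above 0.04 m and x of test_panel in the frame of jig below 0.013 m).
It fails at once if another thing on the table is moved by more than 20 mm (distance of any of test_mass, blue_tape, stopwatch, brown_tape, roller, tin, wash_bottle, marker from where it was at the start of the episode above 0.02 m).
It also fails if it takes over 51 s, if anything falls off the work surface, if the arm or the gripper's body presses on something with over 40 N, if the wrist force passes 120 N, or if a joint passes its speed limit or range.

## Robot

A 6-joint arm with a two-finger parallel gripper is mounted at the origin on a cart in front of the work surface, level with it; the furniture and walls round the work are solid. World frame = base frame: x ahead of the robot, y to its left, z up, the work surface at z = 0. Lengths are in m, angles in rad, forces in N, time in s.
With the tool pointing down it reaches from about 0.325 to 0.75 m from the base axis. Payload 7.6 kg.
Tool frame: the origin (TCP) lies between the finger pads; the fingertips stand 11 mm ahead of it and the grasp point (between the pads) lies 8 mm behind it; z points along the fingers, y is the line along which they close (so a half turn about z gives the same grasp; the last joint's range is limited). The gripper opens to 85 mm and grips with 20 to 120 N. Pads are 22 mm wide; open, the fingers measure 114 mm over their backs; the gripper's body (76 mm by 85 mm) begins 54 mm behind the grasp point. The pads swing forward as they close: fully open they stand 13 mm farther back than shut.
Start: joints at [1.134, 0.052, 1.401, -0, 1.689, -0.07], TCP at [0.188, 0.49, 0.242] pointing down, gripper open.
Joint ranges: [-2.9, 2.9], [-0.91, 2.17], [0.12, 2.37], [-1.06, 4.2], [0.26, 2.73], [-2.93, 2.93]. Speed limits (rad/s): [2.57, 2.57, 3.01, 3.14, 3.14, 3.14].

## Interface

Orientations are given as a 3x3 rotation matrix whose columns are the frame's x, y, z axes.
In Python, from station import bot, camera, get_calibration gives the robot as it stands.
- The arm moves only by the shell command python3 -m creep 'ROWS' [OPENING]. ROWS is JSON, one flat list of numbers, 6 for each row, row after row: the shift along the tool's x, y, z in units of 30 mm (1.0 is 30 mm), then the turn, a rotation vector about the tool's x, y, z in units of 5 degrees (1.0 is 5 degrees). A call has 1 to 10 rows; each row is the pose to reach, as a shift and turn from the pose commanded when the call began, along the tool's axes at that moment; what a row does not reach only later rows make up. A row lasts 1/10 s, in which the tool goes at most 50 mm and 8.59 degrees, less where a joint would pass 70% of its speed; a pose out of reach is approached as far as the arm can. A call with a gripper value outside its range is refused whole. OPENING is the opening, from 0 (shut) to 1 (fully open), set as the call begins (- or left out, the last holds). The fingers move at their own pace and stop on an object; the grip force is fixed at half the most. Time passes only in rows, so rows that repeat a pose let the fingers close. It gives the time, the measured TCP pose, the force, the opening and the grip force at its end, in the units of the state.
- bot.observe(): the state, without advancing time (a new reading comes with each control period).
- camera(name): name is "side" or "top" or "wrist"; returns the picture (420x560x3 uint8, red, green, blue); there is no depth.
- get_calibration(name): a dict with "fx", "fy", "cx", "cy" (pixels), "k1" (the pictures are not rectified: a ray, as slopes to the right and down, at radius r is drawn at 1 + k1 r^2 times it, then the intrinsics apply), "origin" and "attitude" of the camera in the world; the wrist camera has in their place "mount" (4x4, takes a point from camera to tool coordinates, whose origin is the TCP and whose axes are the flange's). Camera axes: x right, y down, z forward; pixel columns grow to the right and rows downward; lengths in m; the calibration is good to about 2 mm. A picture is of the moment at which its call begins: read the wrist's pose just before it. get_calibration takes no time and is no camera call.
- bot.finish_job(): hands the job in; it is judged then, once.
The state is a dict: "time_s": time; "q": joint angles; "qd": joint speeds; "effort": joint torques, N m; "tcp_pos": TCP position; "tcp_rot": TCP orientation; "wrist_force": force on the tool from outside, world axes, zero at the start; "wrist_torque": the same for the moment, N m; "grip_width": opening from 0.0 (shut) to 1.0 (fully open); "gripper_force": force on a finger pad.
Only numpy, scipy, OpenCV 4.12 (cv2) and the standard library are available. Lean on these libraries where they do the work, as an engineer would, in place of code of your own. Each camera call takes 0.05 s, during which the arm holds its last target. There are 200 camera calls.

## Working session

There is one attempt and no reset: what is moved stays moved. The work goes in short steps, Python scripts to look and compute and a shell command to move; the robot and the scene stay as the last step left them, time stands still between calls to the robot, and variables do not carry over. Pictures are saved under pics/ and viewed, at most 10 in all, crops included, and the job is handed in when it is done.

```bash
mkdir -p pics; ls
python3 - <<'E'
from station import bot,camera,get_calibration
import cv2
for n in("top","side"):
    im=camera(n); cv2.imwrite(f"pics/{n}0.png",cv2.resize(im[:,:,::-1],(800,600),interpolation=cv2.INTER_CUBIC)); cv2.imwrite(f"{n}0.png",im[:,:,::-1])
    print(get_calibration(n))
print(get_calibration("wrist"));s=bot.observe();print(s['time_s'],s['tcp_pos'],s['tcp_rot'])
E
```

```text
pics
{'fx': 447.9797174192009, 'fy': 447.9797174192009, 'cx': 281.59433614632275, 'cy': 205.98106079230112, 'k1': -0.060385818394722984, 'origin': array([ 0.3608518 , -0.04747946,  1.47413921]), 'attitude': array([[ 0.02309906, -0.98948873,  0.14275327],
       [-0.99961319, -0.02507187, -0.0120362 ],
       [ 0.01548878, -0.14242003, -0.98968512]])}
{'fx': 493.68245039594984, 'fy': 493.68245039594984, 'cx': 282.1009197394924, 'cy': 218.39491618058557, 'k1': 0.021193443548665678, 'origin': array([-0.04786078,  1.15211471,  1.03500621]), 'attitude': array([[-0.88411907, -0.28206355,  0.37252332],
       [-0.46711296,  0.51341817, -0.71986614],
       [ 0.01178776, -0.81045786, -0.58567833]])}
{'fx': 324.91713656003515, 'fy': 324.91713656003515, 'cx': 284.7517601483626, 'cy': 215.7684500522112, 'k1': -0.06614280399591863, 'mount': array([[-1.00677252e-03, -9.51509592e-01, -3.07617430e-01,
         7.88648813e-02],
       [ 9.99999492e-01, -9.70767965e-04, -2.70065895e-04,
         9.66719345e-04],
       [-4.16548573e-05, -3.07617546e-01,  9.51510086e-01,
        -1.31236236e-01],
       [ 0.00000000e+00,  0.00000000e+00,  0.00000000e+00,
         1.00000000e+00]])}
0.1 [0.1881567  0.48985447 0.24158378] [[-9.33487742e-01  3.58608840e-01 -5.78727435e-04]
 [ 3.58609295e-01  9.33486921e-01 -1.24139833e-03]
 [ 9.50580754e-05 -1.36636716e-03 -9.99999062e-01]]
```

View pics/top0.png

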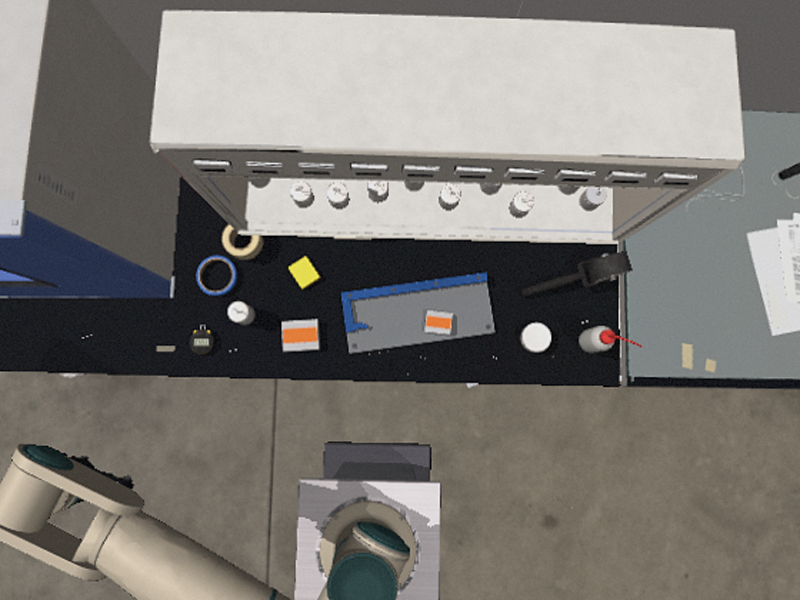

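View pics/side0.png

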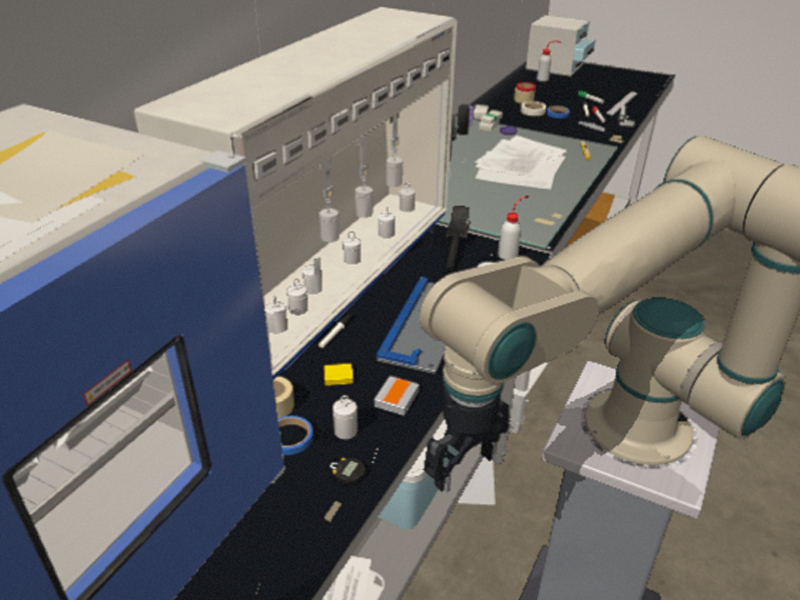

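The top picture shows the jig with the rail along (345,292)-(487,277), the pocket at left (355,325) and the small panel with its orange band at (438,322) on the plate. Candidates for the panel are the yellow block (304,272), the larger orange-band panel (300,335) off the jig, and the small one (438,322), which I choose. In the side view the arm hides the panel; the rail end is at about (400,355).

```bash
cat > h.py <<'E'
import numpy as np,cv2
from station import bot,camera,get_calibration
def cam(name,s=None):
    c=get_calibration(name)
    if name=="wrist":
        R,t=np.array(s['tcp_rot']),np.array(s['tcp_pos']);M=c['mount']
        return c,R@M[:3,:3],R@M[:3,3]+t
    return c,np.array(c['attitude']),np.array(c['origin'])
def K(c): return np.array([[c['fx'],0,c['cx']],[0,c['fy'],c['cy']],[0,0,1.]]),np.array([c['k1'],0,0,0,0.])
def ray(C,px):
    c,R,o=C;k,d=K(c)
    u=cv2.undistortPoints(np.array(px,float).reshape(-1,1,2),k,d)[:,0]
    return o,np.c_[u,np.ones(len(u))]@R.T
def at(C,px,z):
    o,v=ray(C,px);return o+v*((z-o[2])/v[:,2])[:,None]
def proj(C,P):
    c,R,o=C;k,d=K(c);p=(np.atleast_2d(P)-o)@R
    return cv2.projectPoints(p,np.zeros(3),np.zeros(3),k,d)[0][:,0]
E
python3 - <<'E'
from h import *
C=cam("top");f=560/800
P=lambda a,z:at(C,np.array(a)*f,z).round(4)
print("rail outer corners",P([[342,293],[487,273]],.022))
print("plate near corners",P([[350,353],[495,332]],.01))
print("panel corners",P([[426,311],[453,313],[451,334],[424,331]],.026))
im=cv2.imread("top0.png")[165:260,225:360];cv2.imwrite("pics/crop.png",cv2.resize(im,None,fx=5.5,fy=5.5,interpolation=cv2.INTER_CUBIC))
E
```

```text
rail outer corners [[ 0.5697  0.073   0.022 ]
 [ 0.6249 -0.2598  0.022 ]]
plate near corners [[ 0.4337  0.0508  0.01  ]
 [ 0.4897 -0.2806  0.01  ]]
panel corners [[ 0.5326 -0.12    0.026 ]
 [ 0.5295 -0.1817  0.026 ]
 [ 0.4814 -0.1778  0.026 ]
 [ 0.4868 -0.1163  0.026 ]]
```

View pics/crop.png

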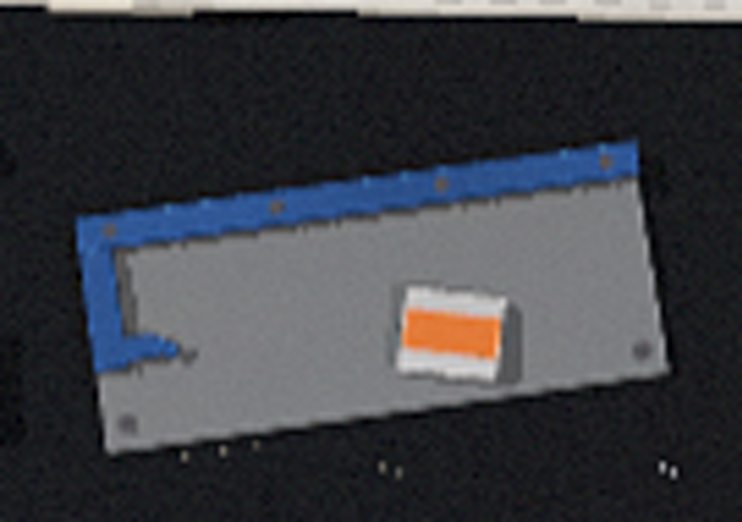

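The crop confirms the choice: small silver panel with an orange band, on the plate, turned about 13° from the rail. Jig yaw is about 9.4°, its centre about (0.53,-0.104), and the panel's centre about (0.508,-0.149). Next I move the wrist camera over it.

```bash
python3 -m creep '[-8.3,-7.5,0,0,0,0,-8.3,-7.5,0,0,0,0,-8.3,-7.5,0,0,0,0,-8.3,-7.5,0,0,0,0,-8.3,-7.5,0,0,0,0,-8.3,-7.5,0,0,0,0,-8.3,-7.5,0,0,0,0,-8.3,-7.5,0,0,0,0,-8.3,-7.5,0,0,0,0]' 0.25
python3 -m creep '[-8.3,-7.5,0,0,0,-6.08,-8.3,-7.5,0,0,0,-6.08,-8.3,-7.5,0,0,0,-6.08,-8.3,-7.5,0,0,0,-6.08,-8.3,-7.5,0,0,0,-6.08,-8.3,-7.5,0,0,0,-6.08,-8.3,-7.5,0,0,0,-6.08,-8.3,-7.5,0,0,0,-6.08,-8.3,-7.5,0,0,0,-6.08,-8.3,-7.5,0,0,0,-6.08]'
python3 - <<'E'
from h import *
import json
s=bot.observe();im=camera("wrist")
json.dump({k:np.array(s[k]).tolist() for k in('tcp_pos','tcp_rot')},open("s1.json","w"))
cv2.imwrite("w1.png",im[:,:,::-1]);cv2.imwrite("pics/w1.png",cv2.resize(im[:,:,::-1],(800,600),interpolation=cv2.INTER_CUBIC))
im=camera("side");cv2.imwrite("side1.png",im[:,:,::-1])
print(s['tcp_pos'],s['tcp_rot'],s['q'],s['grip_width'])
E
```

```text
time_s: 1.0
tcp_pos: [0.3401, 0.1904, 0.2421]
tcp_rot: [[-0.933, 0.361, -0.0], [0.361, 0.933, 0.0], [0.001, 0.0, -1.0]]
wrist_force: [0.3, 0.6, -0.1]
grip_width: 0.25
gripper_force: 0.0
time_s: 2.0
tcp_pos: [0.492, -0.1073, 0.2417]
tcp_rot: [[-0.986, -0.164, -0.001], [-0.164, 0.986, 0.001], [0.001, 0.001, -1.0]]
wrist_force: [-0.3, 0.4, 0.4]
grip_width: 0.251
gripper_force: 0.0
[ 0.49197004 -0.10729337  0.2416794 ] [[-9.86419107e-01 -1.64243296e-01 -1.21874927e-03]
 [-1.64244490e-01  9.86419199e-01  9.54476146e-04]
 [ 1.04543137e-03  1.14168636e-03 -9.99998802e-01]] [-2.88379667e-01 -7.42439441e-03  1.46253176e+00  5.72372457e-04
  1.68792515e+00 -2.02410106e+00] 0.251339997886907
```

View pics/w1.png

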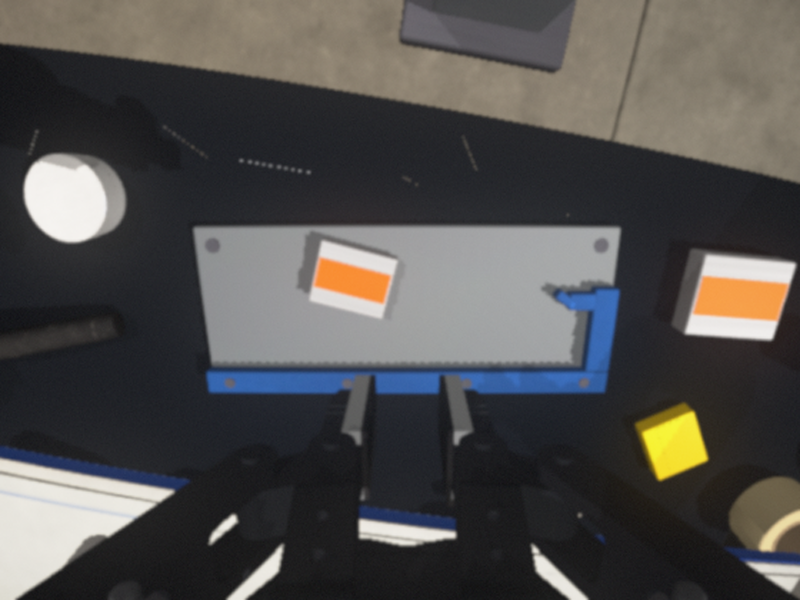

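The wrist view shows the jig squarely: plate corners (193,227) and (620,227), rail back corners (207,392) and (605,392), panel top corners (321,240), (398,258), (383,319) and (309,300), and the fingers at the bottom.

Run:
```python
from h import *
import json
s=json.load(open("s1.json"));W=cam("wrist",s);T=cam("top");f=.7
w={'plateR':(193,227),'plateL':(620,227),'railR':(207,392),'railL':(605,392),'pA':(321,240),'pB':(398,258),'pC':(383,319),'pD':(309,300)}
# top crop pixels: 5.5x from (225,165)
t={'plateR':(670,372),'plateL':(108,454),'railR':(637,140),'railL':(77,217),'pA':(497,383),'pB':(396,370),'pC':(407,285),'pD':(509,297)}
for k in w:
    o1,v1=ray(W,np.array(w[k])*f);o2,v2=ray(T,np.array(t[k])/5.5+[225,165]);v1=v1[0];v2=v2[0]
    a=np.linalg.lstsq(np.c_[v1,-v2],o2-o1,rcond=None)[0]
    print(k,'z',((o1+a[0]*v1+o2+a[1]*v2)/2).round(4),'gap',np.linalg.norm(o1+a[0]*v1-o2-a[1]*v2).round(4))
def A(k,z):return at(W,np.array(w[k])*f,z)[0]
pR,pL,rR,rL=A('plateR',.01),A('plateL',.01),A('railR',.022),A('railL',.022)
c=(pR+pL+rR+rL)[:2]/4;d=(pL-pR+rL-rR)[:2];yaw=np.arctan2(-d[0],d[1])
print(np.linalg.norm(pL-pR),np.linalg.norm(rL-rR),np.linalg.norm((rR-pR)[:2]),'c',c,'yaw',yaw)
J=np.array([[np.cos(yaw),-np.sin(yaw)],[np.sin(yaw),np.cos(yaw)]])
p=np.array([A(k,.026)[:2] for k in('pA','pB','pC','pD')])
pj=(p-c)@J;print('panel jig',pj.round(4).tolist(),pj.mean(0))
print('tcp jig',(np.array(s['tcp_pos'])[:2]-c)@J)
json.dump({'c':c.tolist(),'yaw':yaw},open('jig.json','w'))
```

```text
plateR z [ 4.914e-01 -2.825e-01  3.000e-04] gap 0.0035
plateL z [0.4337 0.0513 0.0182] gap 0.0036
railR z [ 0.6277 -0.2583  0.0222] gap 0.0027
railL z [0.5699 0.0741 0.0304] gap 0.0017
pA z [ 0.479  -0.1738  0.0364] gap 0.0047
pB z [ 0.4827 -0.1152  0.0463] gap 0.002
pC z [ 0.5338 -0.12    0.0361] gap 0.0042
pD z [ 0.5312 -0.1809  0.0218] gap 0.0057
0.33739198491504185 0.34103345495270265 0.13894573086553696 c [ 0.53207028 -0.10004096] yaw 0.16370947750849646
panel jig [[-0.0611, -0.0642], [-0.0473, -0.0063], [0.0017, -0.0184], [-0.014, -0.0762]] [-0.03016825 -0.04127943]
tcp jig [-0.04074607 -0.00061993]
```

```bash
python3 -m creep '[1.54,-1.35,0,0,0,0,1.54,-1.35,0,0,0,0,1.54,-1.35,1.5,0,0,0,1.54,-1.35,3,0,0,0,1.54,-1.35,4.5,0,0,0,1.54,-1.35,5.7,0,0,0,1.54,-1.35,6.6,0,0,0,1.54,-1.35,7.1,0,0,0,1.54,-1.35,7.15,0,0,0,1.54,-1.35,7.15,0,0,0]'
python3 - <<'E'
from h import *
s=bot.observe();im=camera("wrist")
import json;g=json.load(open('jig.json'));y=g['yaw'];J=np.array([[np.cos(y),-np.sin(y)],[np.sin(y),np.cos(y)]])
print((np.array(s['tcp_pos'])[:2]-g['c'])@J)
a=cv2.resize(im[:,:,::-1],(400,300));b=cv2.resize(camera("side")[150:320,200:400,::-1],(400,300),interpolation=cv2.INTER_CUBIC)
cv2.imwrite("pics/w2.png",cv2.resize(np.hstack([a,b]),(800,300)))
E
```

```text
time_s: 3.1
tcp_pos: [0.4531, -0.1553, 0.0284]
tcp_rot: [[-0.986, -0.164, 0.001], [-0.164, 0.986, 0.0], [-0.001, -0.0, -1.0]]
wrist_force: [0.1, 0.1, 0.8]
grip_width: 0.253
gripper_force: 0.0
[-0.08687554 -0.04163236]
```

View pics/w2.png

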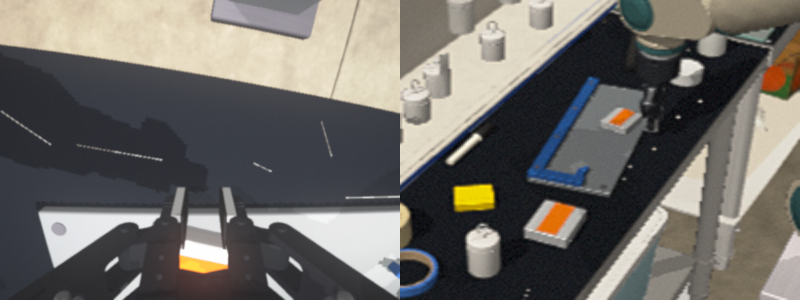

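The wrist crop (left) shows the fingers just off the plate edge with the panel ahead between them; the side crop (right) shows the tips beside the panel at plate level. Now I push toward the rail.

```bash
python3 -m creep '[-0.25,0,0.03,0,0,0,-0.5,0,0.03,0,0,0,-0.75,0,0.03,0,0,0,-1,0,0.03,0,0,0,-1.2,0,0.03,0,0,0,-1.4,0,0.03,0,0,0,-1.6,0,0.03,0,0,0,-1.8,0,0.03,0,0,0,-2,0,0.03,0,0,0,-2.2,0,0.03,0,0,0]'
python3 - <<'E'
from h import *
im=camera("top")[165:260,225:360,::-1]
cv2.imwrite("pics/t3.png",cv2.resize(im,None,fx=5.5,fy=5.5,interpolation=cv2.INTER_CUBIC))
E
```

```text
time_s: 4.2
tcp_pos: [0.5183, -0.1451, 0.0269]
tcp_rot: [[-0.987, -0.163, -0.0], [-0.163, 0.987, 0.0], [0.0, 0.0, -1.0]]
wrist_force: [-5.8, -0.5, 4.6]
grip_width: 0.251
gripper_force: 2.5
```

View pics/t3.png

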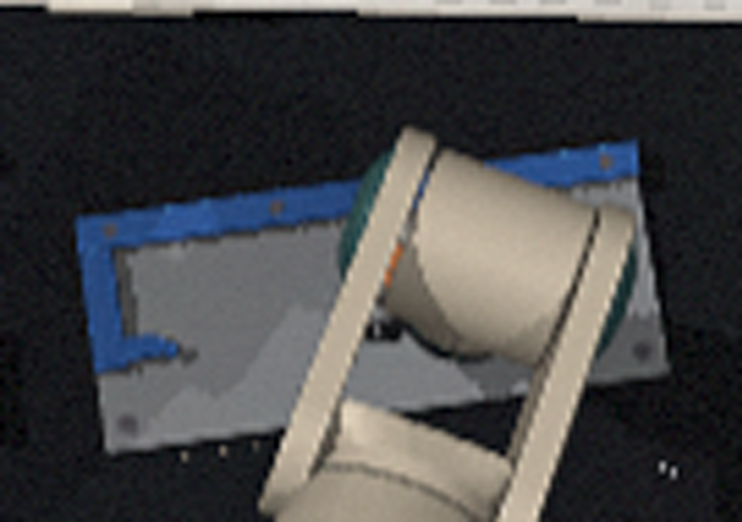

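The arm hides the panel, but an orange sliver at (395,265) near the rail shows it is moving with the fingers. I push on in small steps and watch the force.

```bash
python3 -m creep '[-0.07,0,0,0,0,0,-0.14,0,0,0,0,0,-0.2,0,0,0,0,0,-0.25,0,0,0,0,0,-0.25,0,0,0,0,0]'; python3 -m creep '[-0.05,0,0,0,0,0,-0.1,0,0,0,0,0,-0.1,0,0,0,0,0]'
```

```text
time_s: 4.75
tcp_pos: [0.5256, -0.144, 0.0268]
tcp_rot: [[-0.987, -0.163, 0.001], [-0.163, 0.987, 0.0], [-0.001, 0.0, -1.0]]
wrist_force: [-1.5, -1.4, 1.4]
grip_width: 0.249
gripper_force: 0.9
time_s: 5.05
tcp_pos: [0.5277, -0.1436, 0.0268]
tcp_rot: [[-0.987, -0.163, -0.002], [-0.163, 0.987, 0.0], [0.002, 0.0, -1.0]]
wrist_force: [-6.9, -0.5, 4.4]
grip_width: 0.249
gripper_force: 3.5
```

```bash
python3 -m creep '[-0.05,0,0,0,0,0,-0.1,0,0,0,0,0,-0.1,0,0,0,0,0]'; python3 -m creep '[-0.05,0,0,0,0,0,-0.1,0,0,0,0,0,-0.1,0,0,0,0,0]'
```

```text
time_s: 5.35
tcp_pos: [0.5279, -0.1436, 0.0267]
tcp_rot: [[-0.987, -0.163, -0.01], [-0.163, 0.987, -0.0], [0.009, 0.001, -1.0]]
wrist_force: [-23.1, -1.7, 15.1]
grip_width: 0.25
gripper_force: 11.7
time_s: 5.65
tcp_pos: [0.5281, -0.1436, 0.0266]
tcp_rot: [[-0.987, -0.162, -0.017], [-0.162, 0.987, -0.0], [0.017, 0.003, -1.0]]
wrist_force: [-39.4, -2.5, 27.0]
grip_width: 0.251
gripper_force: 19.8
```

Firm contact at the rail (39 N, motion stopped). I back off, lift and look.

```bash
python3 -m creep '[0.5,0,0,0,0,0,1.1,0,0,0,0,0,1.1,0,-1,0,0,0,1.1,0,-2.5,0,0,0,1.1,0,-4,0,0,0,1.1,0,-5,0,0,0,1.1,0,-5.3,0,0,0,1.1,0,-5.3,0,0,0]' 0
python3 - <<'E'
from h import *
import json
s=bot.observe();im=camera("wrist")
json.dump({k:np.array(s[k]).tolist() for k in('tcp_pos','tcp_rot')},open("s2.json","w"))
cv2.imwrite("w3.png",im[:,:,::-1]);cv2.imwrite("pics/w3.png",cv2.resize(im[:,:,::-1],(800,600),interpolation=cv2.INTER_CUBIC))
E
```

```text
time_s: 6.45
tcp_pos: [0.5024, -0.148, 0.1869]
tcp_rot: [[-0.987, -0.163, 0.003], [-0.163, 0.987, -0.001], [-0.003, -0.001, -1.0]]
wrist_force: [0.6, -0.2, -0.7]
grip_width: 0.0
gripper_force: 0.0
```

View pics/w3.png

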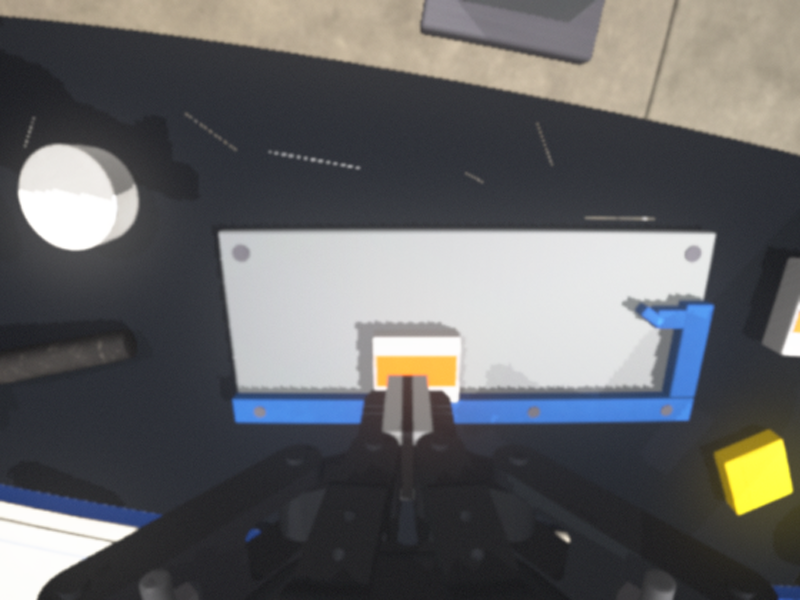

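The panel lies square against the rail, top corners (373,337), (461,337) and (461,401). The plate corners are (219,231) and (716,232), and the rail back corners (234,422) and (691,419).

Run:
```python
from h import *
import json
s=json.load(open("s2.json"));W=cam("wrist",s)
A=lambda p,z:at(W,np.array(p)*.7,z)[0][:2]
pR,pL,rR,rL=A((219,231),.01),A((716,232),.01),A((234,422),.022),A((691,419),.022)
c=(pR+pL+rR+rL)/4;d=pL-pR+rL-rR;yaw=np.arctan2(-d[0],d[1])
print(np.linalg.norm(pL-pR),np.linalg.norm(rL-rR),np.linalg.norm(rL-pL),c,yaw)
J=np.array([[np.cos(yaw),-np.sin(yaw)],[np.sin(yaw),np.cos(yaw)]])
for p in((373,337),(461,337),(461,401),(373,401)):print((A(p,.026)-c)@J)
print('stop face y',(A((664,392),.01)-c)@J)
print('tcp',(np.array(s['tcp_pos'])[:2]-c)@J)
json.dump({'c':c.tolist(),'yaw':yaw},open('jig.json','w'))
```

```text
0.3371628302025396 0.3414226490631295 0.13842500686359036 [ 0.53144998 -0.09939429] 0.16543914103411697
[ 0.00033277 -0.06555335]
[ 0.00045835 -0.00608365]
[ 0.04932435 -0.00433971]
[ 0.04917838 -0.06683797]
stop face y [0.05250537 0.15255578]
tcp [-0.03663724 -0.04320135]
```

```bash
python3 -m creep '[-1,-1.73,0,0,0,0,-1.95,-1.73,0,0,0,0,-1.95,-1.73,1,0,0,0,-1.95,-1.73,2.3,0,0,0,-1.95,-1.73,3.5,0,0,0,-1.95,-1.73,4.5,0,0,0,-1.95,-1.73,5.1,0,0,0,-1.95,-1.73,5.3,0,0,0,-1.95,-1.73,5.3,0,0,0]'
python3 -m creep '[0,0.15,0,0,0,0,0,0.3,0,0,0,0,0,0.45,0,0,0,0,0,0.6,0,0,0,0,0,0.75,0,0,0,0,0,0.9,0,0,0,0,0,1.05,0,0,0,0,0,1.2,0,0,0,0,0,1.35,0,0,0,0,0,1.5,0,0,0,0]'
```

```text
time_s: 7.4
tcp_pos: [0.5665, -0.189, 0.0244]
tcp_rot: [[-0.987, -0.163, -0.004], [-0.163, 0.987, 0.002], [0.003, 0.002, -1.0]]
wrist_force: [-0.0, 0.0, -0.3]
grip_width: 0.003
gripper_force: 0.0
time_s: 8.4
tcp_pos: [0.5609, -0.1455, 0.0276]
tcp_rot: [[-0.987, -0.163, 0.002], [-0.163, 0.987, -0.001], [-0.001, -0.001, -1.0]]
wrist_force: [0.5, -5.8, 4.2]
grip_width: -0.0
gripper_force: 3.3
```

```bash
python3 -m creep '[0,0.2,0,0,0,0,-0.01,0.4,0,0,0,0,-0.01,0.6,0,0,0,0,-0.02,0.8,0,0,0,0,-0.02,1,0,0,0,0,-0.02,1.2,0,0,0,0,-0.03,1.4,0,0,0,0,-0.03,1.6,0,0,0,0,-0.03,1.8,0,0,0,0,-0.03,2,0,0,0,0]'
python3 - <<'E'
from h import *
im=camera("wrist")[:,:,::-1];b=camera("top")[165:260,225:360,::-1]
cv2.imwrite("pics/t4.png",np.hstack([cv2.resize(im,(400,300)),cv2.resize(b,(400,300))]))
E
```

```text
time_s: 9.4
tcp_pos: [0.5514, -0.0871, 0.0276]
tcp_rot: [[-0.987, -0.162, 0.0], [-0.162, 0.987, -0.003], [0.0, -0.003, -1.0]]
wrist_force: [-2.6, -10.2, 6.4]
grip_width: -0.004
gripper_force: 5.3
```

View pics/t4.png

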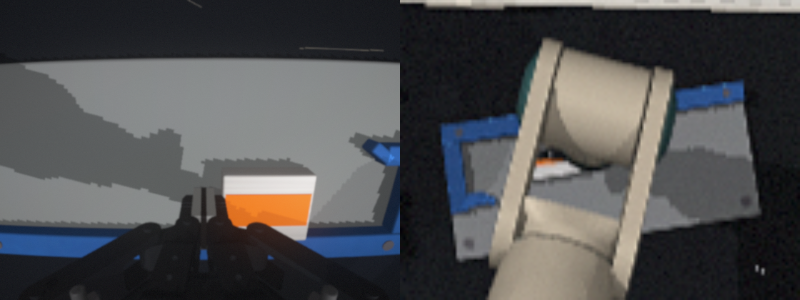

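The wrist view (left) shows the fingers at (205,210) behind the panel, which spans (222–315,175–240) and is square against the rail, with the lip ahead at (375,150). I continue.

```bash
python3 -m creep '[0,0.2,0,0,0,0,-0.01,0.4,0,0,0,0,-0.01,0.6,0,0,0,0,-0.02,0.8,0,0,0,0,-0.02,1,0,0,0,0,-0.02,1.15,0,0,0,0,-0.03,1.3,0,0,0,0,-0.03,1.45,0,0,0,0,-0.03,1.6,0,0,0,0,-0.03,1.75,0,0,0,0]'
python3 -m creep '[0,0.1,0,0,0,0,0,0.2,0,0,0,0,0,0.3,0,0,0,0,0,0.35,0,0,0,0,0,0.35,0,0,0,0]'
python3 -m creep '[0,0.05,0,0,0,0,0,0.1,0,0,0,0,0,0.1,0,0,0,0]'
```

```text
time_s: 10.5
tcp_pos: [0.5431, -0.0364, 0.0276]
tcp_rot: [[-0.987, -0.162, -0.002], [-0.162, 0.987, -0.005], [0.003, -0.005, -1.0]]
wrist_force: [-5.7, -15.8, 7.5]
grip_width: -0.003
gripper_force: 8.2
time_s: 11.0
tcp_pos: [0.5414, -0.0259, 0.0275]
tcp_rot: [[-0.987, -0.162, -0.002], [-0.162, 0.987, -0.005], [0.003, -0.004, -1.0]]
wrist_force: [-6.5, -13.6, 8.3]
grip_width: 0.0
gripper_force: 7.7
time_s: 11.3
tcp_pos: [0.5409, -0.0231, 0.0275]
tcp_rot: [[-0.987, -0.162, -0.002], [-0.162, 0.987, -0.005], [0.003, -0.004, -1.0]]
wrist_force: [-6.1, -15.1, 9.3]
grip_width: -0.002
gripper_force: 8.0
```

```bash
python3 -m creep '[0,0.05,0,0,0,0,0,0.1,0,0,0,0,0,0.15,0,0,0,0,0,0.15,0,0,0,0]'
python3 -m creep '[0,0.05,0,0,0,0,0,0.1,0,0,0,0,0,0.1,0,0,0,0]'
```

```text
time_s: 11.7
tcp_pos: [0.5403, -0.0198, 0.0276]
tcp_rot: [[-0.987, -0.162, -0.002], [-0.162, 0.987, -0.007], [0.003, -0.007, -1.0]]
wrist_force: [-5.8, -20.7, 8.6]
grip_width: 0.001
gripper_force: 10.3
time_s: 12.0
tcp_pos: [0.5403, -0.0194, 0.0277]
tcp_rot: [[-0.987, -0.161, -0.0], [-0.161, 0.987, -0.012], [0.002, -0.012, -1.0]]
wrist_force: [-3.2, -30.8, 6.3]
grip_width: -0.004
gripper_force: 15.2
```

```bash
python3 -m creep '[0,0.05,0,0,0,0,0,0.1,0,0,0,0,0,0.1,0,0,0,0]'
python3 -m creep '[0,-0.5,0,0,0,0,0,-1.2,0,0,0,0,0.5,-1.2,-1,0,0,0,1,-1.2,-2.5,0,0,0,2,-1.2,-4,0,0,0,2.5,-1.2,-5,0,0,0,2.5,-1.2,-5,0,0,0,2.5,-1.2,-5,0,0,0]'
python3 - <<'E'
from h import *
import json
s=bot.observe();im=camera("wrist")
json.dump({k:np.array(s[k]).tolist() for k in('tcp_pos','tcp_rot')},open("s3.json","w"))
cv2.imwrite("w4.png",im[:,:,::-1]);cv2.imwrite("pics/w4.png",cv2.resize(im[150:345,240:500,::-1],(800,600),interpolation=cv2.INTER_CUBIC))
E
```

```text
time_s: 12.3
tcp_pos: [0.5402, -0.019, 0.0279]
tcp_rot: [[-0.987, -0.16, 0.001], [-0.16, 0.987, -0.016], [0.002, -0.016, -1.0]]
wrist_force: [-2.5, -42.2, 4.6]
grip_width: -0.002
gripper_force: 20.0
time_s: 13.1
tcp_pos: [0.4717, -0.0574, 0.1771]
tcp_rot: [[-0.987, -0.163, 0.001], [-0.163, 0.987, 0.001], [-0.001, 0.001, -1.0]]
wrist_force: [-0.7, -0.4, -0.7]
grip_width: -0.001
gripper_force: 0.0
```

View pics/w4.png

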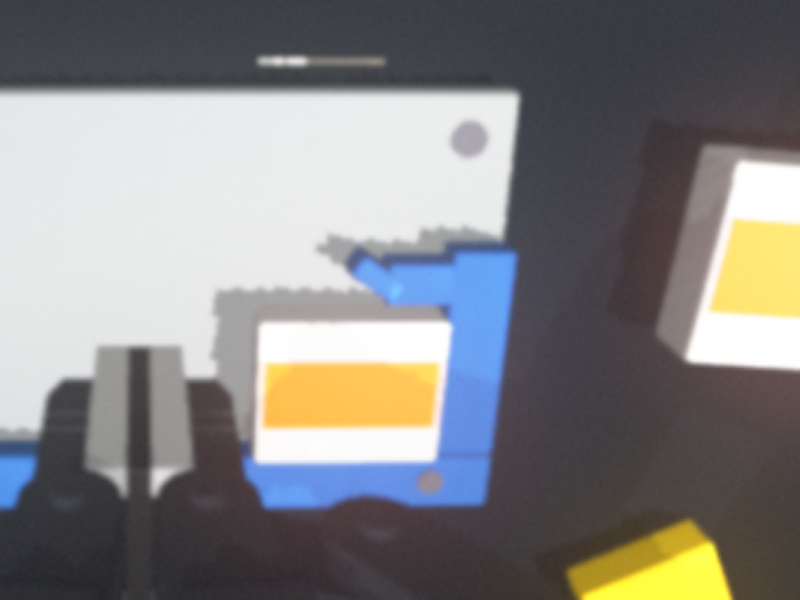

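The crop shows the panel at (258–450,322–463), square in the corner against stop and rail. As insurance I press its trailing half (y≈101) lightly towards the rail.

```bash
python3 -m creep '[-0.73,1.65,0,0,0,0,-0.73,1.65,0,0,0,0,-0.73,1.65,1.2,0,0,0,-0.73,1.65,2.5,0,0,0,-0.73,1.65,3.7,0,0,0,-0.73,1.65,4.6,0,0,0,-0.73,1.65,4.95,0,0,0,-0.73,1.65,4.97,0,0,0]'
python3 -m creep '[-0.12,0,0,0,0,0,-0.25,0,0,0,0,0,-0.35,0,0,0,0,0,-0.45,0,0,0,0,0,-0.5,0,0,0,0,0,-0.55,0,0,0,0,0,-0.6,0,0,0,0,0,-0.6,0,0,0,0,0]'
```

```text
time_s: 13.95
tcp_pos: [0.4839, -0.0054, 0.0256]
tcp_rot: [[-0.987, -0.163, -0.005], [-0.163, 0.987, 0.001], [0.005, 0.001, -1.0]]
wrist_force: [0.3, -0.3, -0.6]
grip_width: -0.002
gripper_force: 0.0
time_s: 14.75
tcp_pos: [0.5033, -0.0026, 0.0278]
tcp_rot: [[-0.987, -0.163, 0.0], [-0.163, 0.987, 0.0], [-0.0, 0.0, -1.0]]
wrist_force: [0.3, 0.1, 0.3]
grip_width: 0.001
gripper_force: 0.0
```

```bash
python3 -m creep '[-0.03,0,0,0,0,0,-0.06,0,0,0,0,0,-0.06,0,0,0,0,0]'; python3 -m creep '[-0.04,0,0,0,0,0,-0.08,0,0,0,0,0,-0.08,0,0,0,0,0]'; python3 -m creep '[-0.04,0,0,0,0,0,-0.08,0,0,0,0,0,-0.08,0,0,0,0,0]'
```

```text
time_s: 15.05
tcp_pos: [0.5042, -0.0025, 0.0277]
tcp_rot: [[-0.987, -0.163, -0.002], [-0.163, 0.987, -0.0], [0.002, 0.0, -1.0]]
wrist_force: [-4.2, -1.3, 2.5]
grip_width: -0.001
gripper_force: 2.5
time_s: 15.35
tcp_pos: [0.5044, -0.0025, 0.0276]
tcp_rot: [[-0.987, -0.163, -0.009], [-0.163, 0.987, -0.001], [0.009, 0.001, -1.0]]
wrist_force: [-17.3, -2.1, 13.5]
grip_width: -0.003
gripper_force: 9.3
time_s: 15.65
tcp_pos: [0.5046, -0.0024, 0.0275]
tcp_rot: [[-0.987, -0.163, -0.015], [-0.163, 0.987, -0.002], [0.015, 0.001, -1.0]]
wrist_force: [-30.8, -5.3, 24.4]
grip_width: -0.001
gripper_force: 16.0
```

The panel was already at the rail, with stiff contact at once. I back off, clear and check.

```bash
python3 -m creep '[0.5,0,0,0,0,0,1,0,0,0,0,0,1.2,0,-1,0,0,0,1.5,-0.5,-2.5,0,0,0,1.7,-1.5,-4,0,0,0,1.7,-2,-5,0,0,0,1.7,-2,-5,0,0,0,1.7,-2,-5,0,0,0]'
python3 - <<'E'
from h import *
import json
s=bot.observe();im=camera("wrist");W=cam("wrist",s)
print(s['wrist_force'])
cv2.imwrite("pics/w5.png",cv2.resize(im[150:345,240:500,::-1],(800,600),interpolation=cv2.INTER_CUBIC))
g=json.load(open('jig.json'));y=g['yaw'];c,S=np.cos(y),np.sin(y)
def P(x,yy,z):return [g['c'][0]+c*x-S*yy,g['c'][1]+S*x+c*yy,z]
q=proj(W,[P(0,.09,.026),P(0,.15,.026),P(.05,.15,.026),P(.05,.09,.026),P(.07,.17,.022),P(-.07,.17,.01)])
print(((q-[240,150])*800/260).round())
E
```

```text
time_s: 16.45
tcp_pos: [0.4694, -0.0694, 0.1782]
tcp_rot: [[-0.987, -0.162, 0.002], [-0.162, 0.987, -0.0], [-0.001, -0.0, -1.0]]
wrist_force: [-0.8, 0.8, -0.4]
grip_width: -0.004
gripper_force: 0.0
[-0.83403979  0.83511742 -0.43479728]
[[297. 332.]
 [487. 331.]
 [470. 468.]
 [289. 470.]
 [518. 511.]
 [557. 101.]]
```

View pics/w5.png

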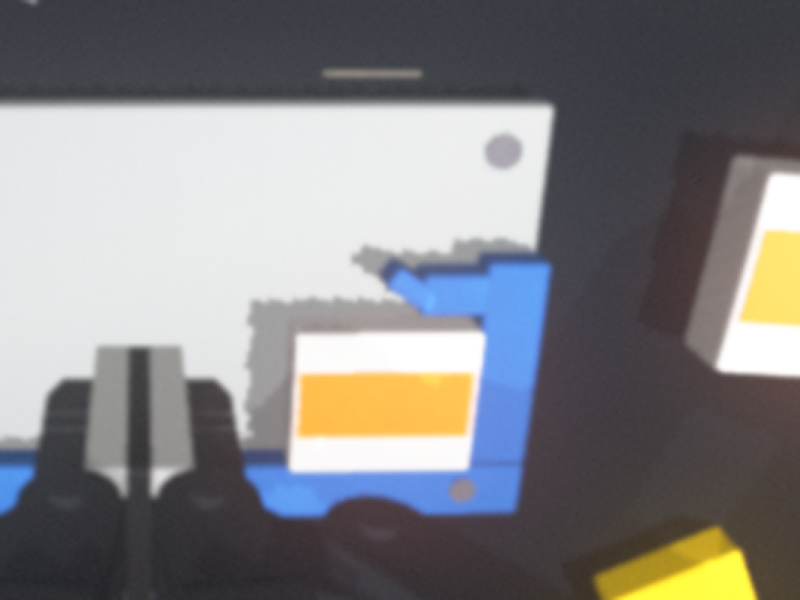

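The panel's corners (296,332), (485,332), (470,470) and (289,470) match the predicted seated pose within about 2 crop pixels (under 1 mm), and the hand is clear. I hand it in.

```bash
python3 -c "
from station import bot
print(bot.finish_job())"
```

```text
the job is handed in; nothing more can be done
None
```

I pushed the panel against the rail and slid it into the pocket; in the last image it sits home in the corner within about 1 mm of the seated pose, with the hand clear, and I handed the job in at about 16.5 s (no verdict was returned).

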